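# Gauge a tail block in the tapered slot and sort it by thickness

### The arm

A 6-joint arm with a two-finger parallel gripper is mounted at the origin on a cart in front of the work surface, level with it; the furniture and walls round the work are solid. World frame = base frame: x ahead of the robot, y to its left, z up, the work surface at z = 0. Lengths are in m, angles in rad, forces in N, time in s.
With the tool pointing down it reaches from about 0.375 to 0.9 m from the base axis. Payload 3.1 kg.
Tool frame: the origin (TCP) lies on the centre line of the jaws, within the pads' length; the fingertips stand robot.nose_length ahead of it and the grasp point (between the pads) lies 6 mm ahead of it (robot.nose_length is the distance from the TCP to the fingertips, in m); z points along the fingers, y is the line along which they close (so a half turn about z gives the same grasp; the last joint's range is limited). The gripper opens to 87 mm and grips with 3 to 60 N. Pads are 19 mm wide; open, the fingers measure 117 mm over their backs; the gripper's body (75 mm by 190 mm) begins 51 mm behind the grasp point.
Start: joints at [-1.341, 0.527, 1.433, -0, 1.181, -0.178], TCP at [0.248, -0.573, 0.248] pointing down, gripper open.
Joint ranges: [-3.08, 3.08], [-0.75, 2.2], [0.22, 2.44], [-1.43, 4.57], [0, 2.65], [-2.85, 2.85]. Speed limits (rad/s): [2.79, 2.79, 3.14, 3.14, 3.14, 3.14].

### API

Orientations are given as a unit quaternion [x, y, z, w].
In Python, from rig import robot gives the robot as it stands.
- The arm moves only by the shell command python3 -m crank 'ROWS' [FORCE]. ROWS is JSON, one flat list of numbers, 7 for each row, row after row: the shift along the tool's x, y, z in mm, then the turn, a rotation vector about the tool's x, y, z in degrees, then the closure in counts, from 0 (fully open) to 255 (shut). In form: [x, y, z, ax, ay, az, fingers, x, y, z, ax, ay, az, fingers, ...]. A call has exactly 5 rows; each row is the pose to reach, as a shift and turn from the pose commanded when the call began, along the tool's axes at that moment; what a row does not reach only later rows make up. A row lasts 1/12 s, in which the tool goes at most 41.7 mm and 7.16 degrees, less where a joint would pass 70% of its speed; a pose out of reach is approached as far as the arm can. A call with a gripper value outside its range is refused whole. The fingers move at their own pace and stop on an object; FORCE is the grip in N (left out, the last holds). Time passes only in rows, so rows that repeat a pose let the fingers close, or fill a call up. It gives the time, the measured TCP pose, the force, the opening and the grip force at its end, in the units of the state.
- robot.get_obs(): the state, without advancing time (a new reading comes with each control period).
- robot.camera(name): name is "scene" or "top" or "wrist"; returns a dict with "pixels" (384x512x3 uint8, red, green, blue), "intrinsics" (3x3 intrinsics, pixels), "extrinsics" (4x4, takes a point from camera to world coordinates); the wrist camera has in their place "mount" (4x4, takes a point from camera to tool coordinates, whose origin is the TCP and whose axes are the flange's). Camera axes: x right, y down, z forward; pixel columns grow to the right and rows downward; lengths in m; the calibration is good to about 2 mm. A picture is of the moment at which its call begins: read the wrist's pose just before it. There is no depth.
- robot.hand_in(): hands the job in; it is judged then, once.
The state is a dict: "time": time; "q": joint angles; "joint_velocities": joint speeds; "joint_torque": joint torques, N m; "position": TCP position; "tool_rot": TCP orientation; "ft_force": force on the tool from outside, world axes, zero at the start; "moment": the same for the moment, N m; "grip_width": finger opening in m; "grip_force": force on a finger pad.
Only numpy, scipy, OpenCV 4.12 (cv2) and the standard library are available. Lean on these libraries where they do the work, as an engineer would, in place of code of your own. Each camera call takes 0.05 s, during which the arm holds its last target. There are 200 camera calls.

### The job

Stand the tail block that lies nearest to the robot on its square edge, flat against the fence of the sorting gauge, and slide it into the tapered slot until it wedges. See which bay lies beside its leading end, then lift it out and stand it on its square edge (round edge up) in that bay. Leave the other two blocks, which wait farther off, where they are.

Things in the scene. Friction and masses are not known exactly. Their poses are not given: they have to be found in the camera images.
- gauge: sorting gauge fixed to the bench; place and yaw vary. Plywood base on battens, its top (the floor for blocks) 20 mm above the bench; on it aluminium fence, slanted jaw, wooden dividers, all 12 mm high. Origin on the bench below the fence's slot-side face, at the mouth; x along the fence into the slot (away from the robot), y left, across the fence to the bays. Fence: y 0 to 8, x -77 to 115 mm
- mouth (a point): slot's mouth at the face of the fence, on the base's top (gauge 0, 0, 20 mm). The slot lies at y < 0, 24 mm - x/9 wide: 24 mm here, 12 mm at x = 108. The jaw begins with a round lead-in nose at x = -14 mm, its outer side at y = -46 mm. A block stops where its leading end fills the slot. Long marks cross the fence at x = 0, 36, 72, 108, in line with the bays' dividers
- apron (a point): middle of the open apron in front of the mouth, on the base's top (gauge -46, -17, 20 mm): x -81 to -11, y -46 to 12 mm, bare but for the fence at its left; here a block can be stood against the fence, then pushed or drawn into the slot
- bay_wide (a point): middle of the floor of the bay by the mouth (gauge 18, 44, 20 mm). Each of the three bays behind the fence is 30 mm along the gauge's x and 72 mm along its y, dividers 6 mm thick and 12 mm high; a block stands in it on edge, its length along the gauge's y. For blocks whose leading end stops at x = 0 to 36 mm
- bay_middle (a point): the same of the middle bay (gauge 54, 44, 20 mm): leading end at x = 36 to 72 mm
- bay_narrow (a point): the same of the bay at the narrow end (gauge 90, 44, 20 mm): leading end at x = 72 to 108 mm
- block_1: dark wooden block 60 mm long (x), 42 mm wide (y); thickness (z) 14, 18 or 22 mm, unmarked, another for each block. The long edge at +y is a full half-round, that at -y square: it stands on edge only with +y up. Origin at its middle. About 50 g. Starts flat, z up, length roughly in line with the robot, round edge left or right
- block_2: a block like block_1, but of another thickness. It varies which of the three lies nearest to the robot, at x < 0.49 m, right of the gauge: that one is to be gauged. The other two wait farther off, at x > 0.50 m
- block_3: a block like block_1 and block_2, of the third thickness
Mind the look-alikes: they are no part of the job. Leave any yellow look-alike of the block_3 alone.

How it is judged:
By the outcome, as a careful person would: the job done as asked, in the order asked, and still so for the second after the job is handed in, with the robot touching nothing.
It also fails if it takes over 67 s, if anything falls off the work surface, if the arm or the gripper's body presses on something with over 40 N, if the wrist force passes 120 N, or if a joint passes its speed limit or range.

## Working session

There is one attempt and no reset: what is moved stays moved. The work goes in short steps, Python scripts to look and compute and a shell command to move; the robot and the scene stay as the last step left them, time stands still between calls to the robot, and variables do not carry over. Pictures are saved under pics/ and viewed, at most 15 in all, crops included, and the job is handed in when it is done.

```bash
ls; mkdir -p pics
python3 - <<'E'
from rig import robot
import cv2,numpy as np
o=robot.get_obs();print(o);print(robot.nose_length)
for n in("scene","top"):
    c=robot.camera(n);cv2.imwrite(f"pics/{n}0.png",c["pixels"][:,:,::-1]);print(n,c["intrinsics"],c["extrinsics"])
c=robot.camera("wrist");print(c["intrinsics"],c["mount"])
E
```

```text
pics
{'time': 0.0, 'q': array([-1.34047781e+00,  5.28490255e-01,  1.43392787e+00, -4.77523118e-06,
        1.18138120e+00, -1.78502222e-01]), 'joint_velocities': array([-8.79070208e-04, -8.80924597e-04,  1.03767244e-03,  2.34141696e-04,
       -3.78340755e-05,  2.99456028e-04]), 'joint_torque': array([-5.73041580e-04, -4.40040171e+01, -1.76593584e+01,  6.32813293e-02,
        5.82296192e-02, -1.70620501e-04]), 'position': array([ 0.24831912, -0.57280006,  0.24654864]), 'tool_rot': array([ 9.79180063e-01,  2.02990606e-01, -3.07892342e-05, -1.10290568e-03]), 'ft_force': array([ 0.32239957, -0.03856151, -0.68361408]), 'moment': array([-0.03549779,  0.03467051, -0.04537917]), 'grip_force': 0.0, 'grip_width': 0.08682246505040556}
0.025
scene [[428.71389016   0.         256.09975939]
 [  0.         428.71389016 189.30904306]
 [  0.           0.           1.        ]] [[-0.89661668 -0.25146805  0.36447545  0.12213258]
 [-0.44272674  0.52481644 -0.72702183  0.60512971]
 [-0.00845994 -0.81322292 -0.5818908   0.69161576]
 [ 0.          0.          0.          1.        ]]
top [[349.99666102   0.         254.35971839]
 [  0.         349.99666102 192.08841671]
 [  0.           0.           1.        ]] [[-0.01518051 -0.99488646  0.09985231  0.42450038]
 [-0.99987191  0.01561098  0.00353113 -0.19133457]
 [-0.00507187 -0.09978592 -0.994996    0.93827184]
 [ 0.          0.          0.          1.        ]]
[[273.90953933   0.         255.39828313]
 [  0.         273.90953933 192.89934391]
 [  0.           0.           1.        ]] [[-4.49690370e-04 -9.69718172e-01 -2.44226257e-01  6.57670474e-02]
 [ 9.99999612e-01 -2.50981325e-04 -8.44745545e-04 -1.69132384e-03]
 [ 7.57868876e-04 -2.44226543e-01  9.69717908e-01 -1.37989849e-01]
 [ 0.00000000e+00  0.00000000e+00  0.00000000e+00  1.00000000e+00]]
```

View pics/top0.png

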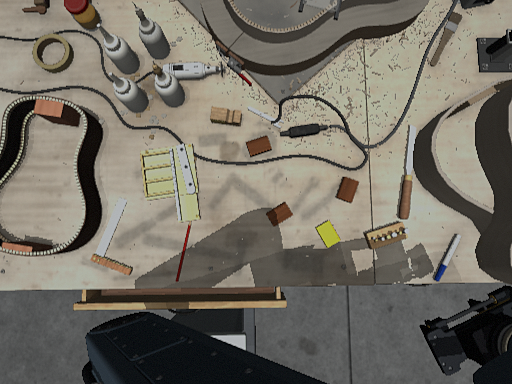

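View pics/scene0.png

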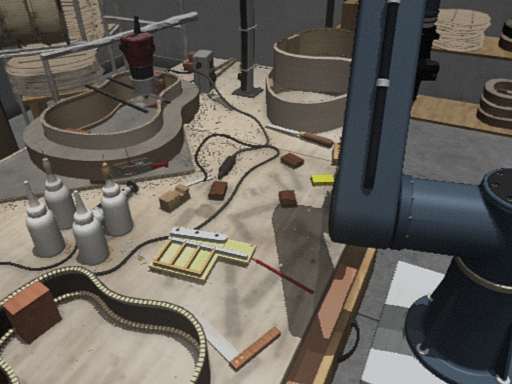

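Top view: gauge at about (172,180), target block at (279,214), waiting blocks at (259,146) and (347,189), and the yellow look-alike at (328,234). I'll zoom in and measure.

```bash
cat > h.py <<'E'
import cv2,numpy as np
from rig import robot
from scipy.spatial.transform import Rotation as R
def cam(n):
    o=robot.get_obs();c=robot.camera(n)
    if n=="wrist":
        T=np.eye(4);T[:3,:3]=R.from_quat(o["tool_rot"]).as_matrix();T[:3,3]=o["position"];E=T@c["mount"]
    else:E=c["extrinsics"]
    return c["pixels"],c["intrinsics"],np.array(E)
def ray(uv,K,E,z):
    uv=np.atleast_2d(np.float64(uv));d=np.c_[uv,np.ones(len(uv))]@np.linalg.inv(K).T@E[:3,:3].T
    return E[:3,3]+d*((z-E[2,3])/d[:,2])[:,None]
def proj(P,K,E):
    p=(np.atleast_2d(P)-E[:3,3])@E[:3,:3]@K.T;return p[:,:2]/p[:,2:]
def rect(c):
    (p,s,a)=cv2.minAreaRect(c);return cv2.boxPoints((p,s,a))
E
python3 - <<'E'
from h import *
p,K,E=cam("top")
hsv=cv2.cvtColor(p,cv2.COLOR_RGB2HSV)
print(hsv[214,279],hsv[146,259],p[214,279])
m=((hsv[...,0]<14)&(hsv[...,1]>110)&(hsv[...,2]>35)).astype(np.uint8)
for c in cv2.findContours(m,0,2)[0]:
    if cv2.contourArea(c)>120:
        b=rect(c);w=ray(b,K,E,.018);print(b.mean(0),(w.mean(0)*1e3).round(),np.linalg.norm(w[1:3]-w[:2],axis=1).round(3),(w[:,:2]*1e3).round().tolist())
a=cv2.resize(p[130:230,125:225],None,fx=6,fy=6,interpolation=cv2.INTER_CUBIC)
cv2.imwrite("pics/g.png",a[:,:,::-1])
E
```

```text
[ 11 160  99] [ 11 153 100] [99 59 37]
[110.68042 264.53094] [334. 188.  18.] [0.014 0.109] [[347.0, 241.0], [360.0, 236.0], [321.0, 134.0], [308.0, 139.0]]
[ 16.445946 246.82436 ] [383. 435.  18.] [0.019 0.083] [[381.0, 477.0], [400.0, 475.0], [385.0, 393.0], [366.0, 395.0]]
[278.87643 213.70227] [ 459. -252.   18.] [0.058 0.039] [[461.0, -217.0], [491.0, -266.0], [457.0, -286.0], [427.0, -237.0]]
[347.39783 189.281  ] [ 521. -434.   18.] [0.06  0.041] [[500.0, -403.0], [556.0, -426.0], [541.0, -464.0], [485.0, -442.0]]
[258.1     145.29999] [ 643. -200.   18.] [0.06  0.038] [[652.0, -166.0], [670.0, -223.0], [634.0, -234.0], [616.0, -177.0]]
[ 55.426964 111.98313 ] [744. 348.  18.] [0.057 0.125] [[731.0, 414.0], [787.0, 404.0], [756.0, 283.0], [701.0, 293.0]]
[76.  7.] [1045.  303.   18.] [0.067 0.042] [[1067.0, 338.0], [1065.0, 270.0], [1024.0, 269.0], [1025.0, 336.0]]
```

View pics/g.png

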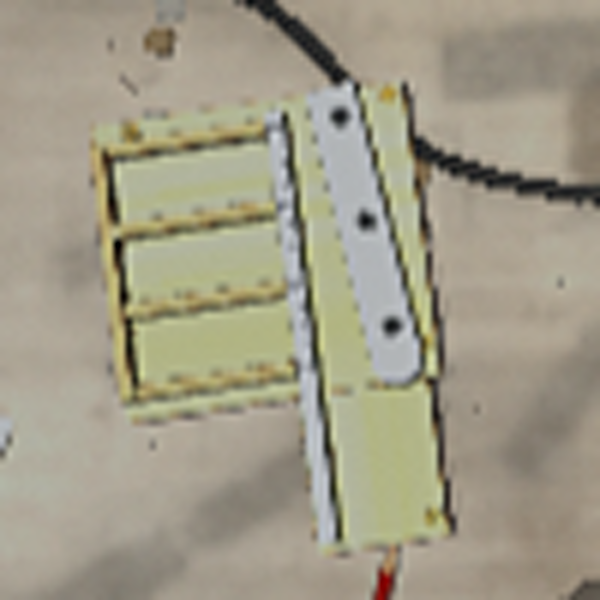

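Crop: the fence's slot face runs from about (285,113) down to (338,543), with its ends at x=115 and x=-77. The base's near corners are at (325,553) and (450,533). Next I get a coarse gauge frame and the deltas to views over the block and the gauge.

```bash
cat >> h.py <<'E'
def delta(pos,Rt,ref=None):
    o=robot.get_obs();R0=R.from_quat(o["tool_rot"]) if ref is None else ref[1]
    p0=np.array(o["position"]) if ref is None else ref[0]
    s=R0.inv().apply(np.array(pos)-p0)*1e3;t=(R0.inv()*Rt).as_rotvec(degrees=True)
    print("shift",s.round(1),"turn",t.round(1))
def down(yaw):  # closing axis (tool y) at angle yaw (deg) in world, z down
    a=np.radians(yaw);y=np.array([np.cos(a),np.sin(a),0]);z=np.array([0,0,-1.])
    return R.from_matrix(np.c_[np.cross(y,z),y,z])
E
python3 - <<'E'
from h import *
p,K,E=cam("top")
f=np.array([[285,113],[338,543],[268,115],[318,548]])/6+[125,130]
w=ray(f,K,E,.032);print((w*1e3).round(1))
for a,b in((0,1),(2,3)):
    d=w[a]-w[b];print(np.linalg.norm(d),np.degrees(np.arctan2(d[1],d[0])))
d=(w[0]-w[1])/np.linalg.norm(w[0]-w[1]);print("mouth",w[1]+.077*d)
o=robot.get_obs();M=R.from_quat(o["tool_rot"]);print(M.as_matrix().round(2))
delta([.42,-.23,.25],M)
print("yaw tool y",np.degrees(np.arctan2(M.as_matrix()[1,1],M.as_matrix()[0,1])))
E
```

```text
[[633.5  26.1  32. ]
 [444.6   1.7  32. ]
 [632.7  33.6  32. ]
 [442.6  10.3  32. ]]
0.19045112874749667 7.358785476661082
0.19154229065806627 6.975159262581624
mouth [0.52099701 0.01155133 0.032     ]
[[ 0.92  0.4  -0.  ]
 [ 0.4  -0.92  0.  ]
 [ 0.   -0.   -1.  ]]
shift [ 293.9 -246.7   -2.6] turn [0. 0. 0.]
yaw tool y -66.57892533596775
```

```bash
python3 -m crank '[30,-25,0,0,0,0,0, 60,-50,0,0,0,0,0, 90,-75,0,0,0,0,0, 120,-100,0,0,0,0,0, 150,-125,0,0,0,0,0]'
python3 -m crank '[30,-25,0,0,0,0,0, 60,-50,0,0,0,0,0, 90,-75,0,0,0,0,0, 120,-100,0,0,0,0,0, 145,-122,0,0,0,0,0]'
python3 - <<'E'
from h import *
p,K,E=cam("wrist");cv2.imwrite("pics/w1.png",p[:,:,::-1]);print(robot.get_obs()["position"],robot.get_obs()["q"].round(2))
E
```

```text
time: 0.67
position: [0.3368, -0.3975, 0.2475]
tool_rot: [0.979, 0.203, 0.0, -0.0]
ft_force: [1.1, 0.3, 0.6]
grip_width: 0.087
grip_force: 0.0
time: 1.08
position: [0.4216, -0.2272, 0.2477]
tool_rot: [0.979, 0.203, 0.0, -0.0]
ft_force: [0.2, 0.2, -0.3]
grip_width: 0.0864
grip_force: 0.0
[ 0.42249531 -0.22190678  0.24751334] [-0.72  0.33  1.79  0.01  1.02  0.43]
```

View pics/w1.png

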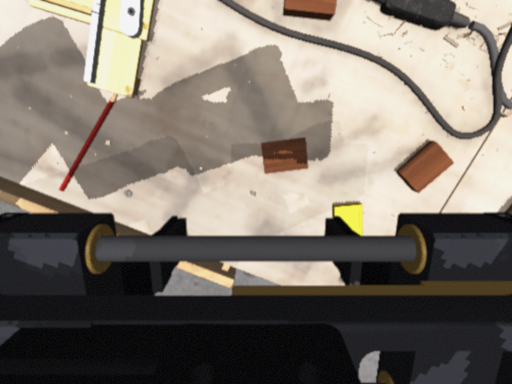

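The wrist view shows the target block at about (285,155), with the gauge's near end at the upper left. I'll zoom in on the block.

Run:
```python
from h import *
p,K,E=cam("wrist")
a=cv2.resize(p[125:185,250:320],None,fx=8,fy=8,interpolation=cv2.INTER_CUBIC)
b=cv2.resize(p[135:195,390:460],None,fx=4,fy=4,interpolation=cv2.INTER_CUBIC)
b=cv2.copyMakeBorder(b,0,240,0,0,0)
cv2.imwrite("pics/w1z.png",cv2.convertScaleAbs(np.hstack([a,b[:a.shape[0]]])[:,:,::-1],alpha=1.8))
hsv=cv2.cvtColor(p,cv2.COLOR_RGB2HSV)
m=((hsv[...,0]<16)&(hsv[...,1]>100)&(hsv[...,2]>25)).astype(np.uint8)
for c in cv2.findContours(m[:200],0,2)[0]:
    if cv2.contourArea(c)>300:
        b=rect(c)
        for z in (.0,.018):
            w=ray(b,K,E,z);print(b.round().tolist(),(w.mean(0)*1e3).round(),np.linalg.norm(w[1:3]-w[:2],axis=1).round(3),(w[:,:2]*1e3).round().tolist())
```

```text
[[400.0, 174.0], [437.0, 142.0], [457.0, 165.0], [420.0, 197.0]] [ 522. -442.    0.] [0.064 0.047] [[501.0, -408.0], [561.0, -432.0], [544.0, -476.0], [483.0, -453.0]]
[[400.0, 174.0], [437.0, 142.0], [457.0, 165.0], [420.0, 197.0]] [ 521. -431.   18.] [0.061 0.045] [[501.0, -398.0], [557.0, -421.0], [541.0, -463.0], [483.0, -441.0]]
[[265.0, 146.0], [309.0, 140.0], [312.0, 170.0], [269.0, 175.0]] [ 458. -254.    0.] [0.06  0.042] [[460.0, -217.0], [491.0, -269.0], [456.0, -292.0], [424.0, -239.0]]
[[265.0, 146.0], [309.0, 140.0], [312.0, 170.0], [269.0, 175.0]] [ 459. -251.   18.] [0.058 0.04 ] [[461.0, -216.0], [491.0, -265.0], [457.0, -287.0], [427.0, -237.0]]
[[63.0, 190.0], [118.0, 95.0], [123.0, 98.0], [68.0, 193.0]] [363.   5.   0.] [0.162 0.007] [[284.0, 26.0], [443.0, -9.0], [442.0, -16.0], [283.0, 19.0]]
[[63.0, 190.0], [118.0, 95.0], [123.0, 98.0], [68.0, 193.0]] [368.  -4.  18.] [0.155 0.007] [[293.0, 16.0], [444.0, -18.0], [444.0, -24.0], [292.0, 9.0]]
[[289.0, 0.0], [341.0, 0.0], [341.0, 22.0], [289.0, 22.0]] [ 636. -206.   -0.] [0.064 0.024] [[635.0, -171.0], [660.0, -230.0], [639.0, -241.0], [613.0, -181.0]]
[[289.0, 0.0], [341.0, 0.0], [341.0, 22.0], [289.0, 22.0]] [ 629. -205.   18.] [0.061 0.023] [[627.0, -172.0], [652.0, -228.0], [631.0, -239.0], [607.0, -182.0]]
```

View pics/w1z.png

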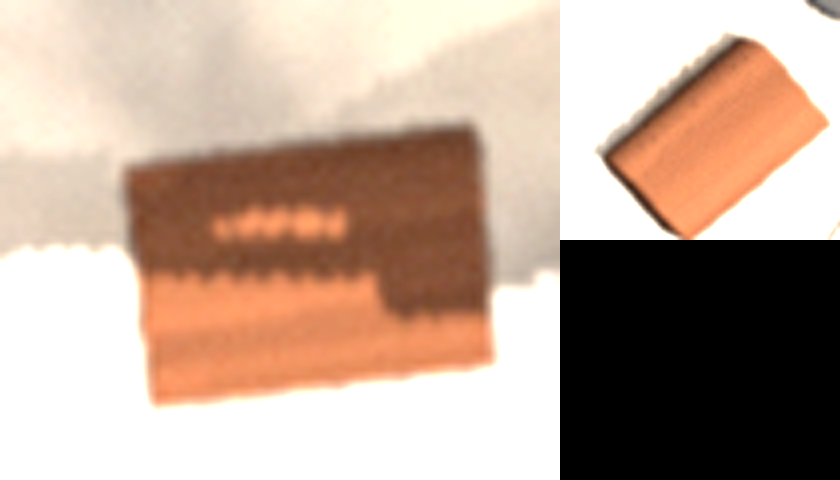

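```bash
python3 -m crank '[-6,-16,30,0,0,0,0, -12,-32,60,0,0,0,0, -20,-48,90,0,0,0,0, -30,-60,130,0,0,0,0, -30,-60,130,0,0,0,0]'
python3 - <<'E'
from h import *
p,K,E=cam("wrist")
u=proj([[.459,-.252,.01]],K,E)[0].astype(int);print(u,E[:3,3])
x0=max(0,u[0]-65);y0=max(0,u[1]-50)
a=cv2.resize(p[y0:y0+100,x0:x0+130],None,fx=6,fy=6,interpolation=cv2.INTER_CUBIC)
cv2.imwrite("pics/w2.png",cv2.convertScaleAbs(a[:,:,::-1],alpha=1.7));print(x0,y0)
E
```

```text
time: 1.6
position: [0.3638, -0.1823, 0.1128]
tool_rot: [0.979, 0.203, -0.005, -0.007]
ft_force: [-0.1, 0.6, -1.3]
grip_width: 0.087
grip_force: 0.0
[379 130] [ 0.42526875 -0.15616675  0.2503118 ]
314 80
```

View pics/w2.png

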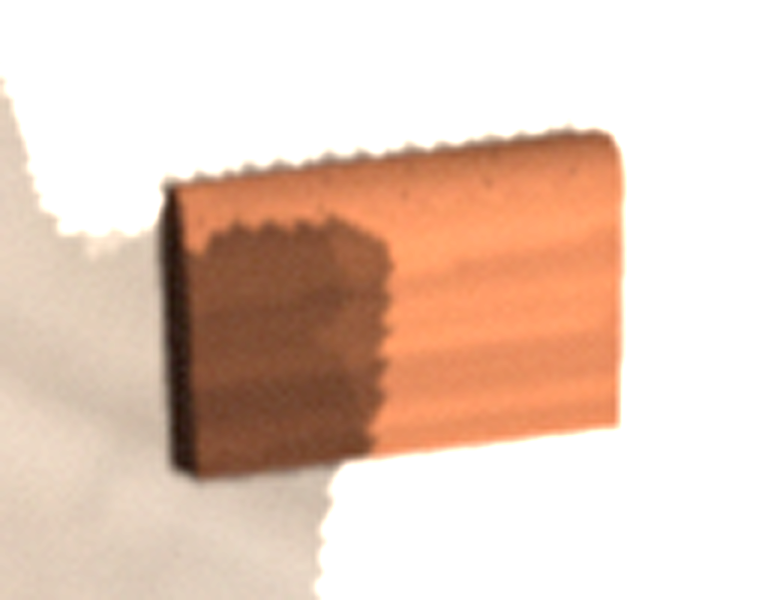

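The round edge is on the far side (image top, rows ~135–185 of the crop); the end wall is thin. Plan:
1. Pick by the ends with a 45° lean from the round side.
2. Lean 45° the other way at the apron to stand the block.

```bash
cat >> h.py <<'E'
def frame(yb,zb):
    yb=np.array(yb,float);zb=np.array(zb,float);yb/=np.linalg.norm(yb);zb/=np.linalg.norm(zb);return np.c_[np.cross(yb,zb),yb,zb]
def toolpose(c,B,tip):  # block centre-bottom/any origin, axes B, tip in block frame (mm), 45 deg lean
    z=-(B[:,1]+B[:,2])/2**.5;y=B[:,0];t=np.array(c)+B@np.array(tip)/1e3
    return t-.025*z,R.from_matrix(np.c_[np.cross(y,z),y,z])
E
python3 - <<'E'
from h import *
B=frame([.85,.525,0],[0,0,1])
P,Q=toolpose([.459,-.252,0],B,[0,3,9.5]);print(P)
pre=P-.06*Q.as_matrix()[:,2];print(pre)
delta(pre,Q);delta(P,Q,(pre,Q))
E
```

```text
[ 0.47659252 -0.24113403  0.02717767]
[ 0.51268882 -0.21883926  0.06960408]
shift [120.8  90.   44. ] turn [ -3.8 -44.7  -7.7]
shift [-0. -0. 60.] turn [0. 0. 0.]
```

```bash
python3 -m crank '[20,15,0,-0.6,-7,-1.2,0, 40,30,0,-1.2,-14,-2.4,0, 60,45,0,-1.8,-21,-3.6,0, 80,60,0,-2.4,-28,-4.8,0, 100,75,10,-2.9,-34.5,-6,0]'
python3 - <<'E'
from h import *
B=frame([.85,.525,0],[0,0,1])
P,Q=toolpose([.459,-.252,0],B,[0,3,9.5])
pre=P-.06*Q.as_matrix()[:,2]
delta(pre,Q);print(robot.get_obs()["q"].round(2))
E
```

```text
time: 2.07
position: [0.4971, -0.2179, 0.1133]
tool_rot: [0.925, 0.242, -0.279, 0.089]
ft_force: [1.6, -0.4, -0.3]
grip_width: 0.0871
grip_force: 0.0
shift [35.4  7.2 29.1] turn [  0.1 -11.   -2.6]
[-0.38  0.78  1.51 -0.5   1.26  0.93]
```

```bash
python3 -m crank '[18,4,14,0,-5,-1.2,0, 35,7,29,0,-10.2,-2.2,0, 35,7,29,0,-10.2,-2.2,0, 35,7,29,0,-10.2,-2.2,0, 35,7,29,0,-10.2,-2.2,0]'
python3 - <<'E'
from h import *
B=frame([.85,.525,0],[0,0,1])
P,Q=toolpose([.459,-.252,0],B,[0,3,9.5])
delta(P,Q)
p,K,E=cam("wrist");cv2.imwrite("pics/w3.png",p[:,:,::-1]);
E
```

```text
time: 2.48
position: [0.5071, -0.2169, 0.0667]
tool_rot: [0.892, 0.252, -0.362, 0.1]
ft_force: [0.1, -0.5, -0.2]
grip_width: 0.0868
grip_force: 0.0
shift [-0.3  4.9 55.3] turn [-0.3 -0.9 -0. ]
```

View pics/w3.png

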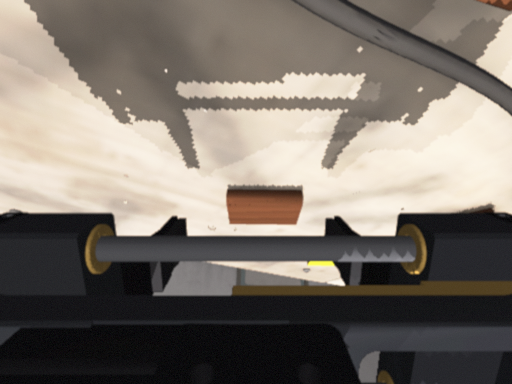

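The block is centred at column ~264 between the fingers (188–325) and lies parallel to them. I advance and grip.

```bash
python3 -m crank '[0,3,15,0,-0.5,0,0, 0,6,30,0,-0.8,0,0, 0,6,43,0,-0.8,0,0, 0,6,55,0,-0.8,0,0, 0,6,55,0,-0.8,0,0]' 25
python3 -m crank '[0,0,0,0,0,0,255, 0,0,0,0,0,0,255, 0,0,0,0,0,0,255, 0,0,0,0,0,0,255, 0,0,0,0,0,0,255]' 25
python3 - <<'E'
from h import *
B=frame([.85,.525,0],[0,0,1])
P,Q=toolpose([.459,-.252,0],B,[0,3,9.5])
delta(P,Q)
E
```

```text
time: 2.95
position: [0.4742, -0.2426, 0.0252]
tool_rot: [0.888, 0.251, -0.371, 0.101]
ft_force: [-0.3, -0.3, 2.8]
grip_width: 0.087
grip_force: 1.0
time: 3.37
position: [0.4768, -0.2411, 0.0251]
tool_rot: [0.889, 0.252, -0.369, 0.102]
ft_force: [1.5, -0.8, 2.7]
grip_width: 0.0613
grip_force: 1.7
shift [-1.6 -0.1 -1.4] turn [-0.3  0.   0.1]
```

```bash
python3 -m crank '[0,0,0,0,0,0,255, 0,0,0,0,0,0,255, 0,0,0,0,0,0,255, 0,0,0,0,0,0,255, 0,0,0,0,0,0,255]' 25
cat >> h.py <<'E'
M0=np.array([.521,.0116,0]);YAW=7.2
def G(): return R.from_euler('z',YAW,degrees=True).as_matrix()
def gpt(p): return M0+G()@np.array(p)/1e3      # gauge mm -> world m
def tog(P): return (G().T@(np.array(P)-M0))*1e3
E
python3 - <<'E'
from h import *
o=robot.get_obs();B=frame([.85,.525,0],[0,0,1])
Q=R.from_quat(o["tool_rot"]).as_matrix();r=B.T@(o["position"]-[.459,-.252,.007]);Rr=B.T@Q
np.savez("rel.npz",r=r,R=Rr);print(r,o["grip_width"],o["grip_force"])
g=G();B2=frame([0,0,1],-g[:,1])
for h in (101,41):
    P=gpt([-46,-17,h])+B2@r;print(P);delta(P,R.from_matrix(B2@Rr))
up=R.from_matrix(Q);delta(o["position"]+[0,0,.08],up)
E
```

```text
time: 3.78
position: [0.4768, -0.2411, 0.025]
tool_rot: [0.889, 0.252, -0.37, 0.102]
ft_force: [1.5, -1.1, 5.3]
grip_width: 0.0594
grip_force: 25.9
[5.57694824e-05 2.08678496e-02 1.80271612e-02] 0.05944718699063907 25.945234662067378
[ 0.47980812 -0.0289093   0.12186785]
shift [  12.4 -179.8 -148.1] turn [ -0.3  78.7 -72.5]
[ 0.47980812 -0.0289093   0.06186785]
shift [  54.9 -179.4 -105.7] turn [ -0.3  78.7 -72.5]
shift [-56.6  -0.5 -56.5] turn [0. 0. 0.]
```

```bash
python3 -m crank '[-25,0,-25,0,0,0,255, -50,0,-50,0,0,0,255, -62,0,-62,0,7,0,255, -62,0,-62,0,14,0,255, -62,0,-62,0,21,0,255]' 25
python3 -m crank '[0,0,0,0,7,0,255, 0,0,0,0,14,0,255, 0,0,0,0,21,0,255, 0,0,0,0,24,0,255, 0,0,0,0,24,0,255]' 25
cat > d.py <<'E'
from h import *
import sys
d=np.load("rel.npz");g=G();B2=frame([0,0,1],-g[:,1]);o=robot.get_obs()
P=gpt([float(a) for a in sys.argv[1:4]])+B2@d["r"];delta(P,R.from_matrix(B2@d["R"]))
Q=R.from_quat(o["tool_rot"]).as_matrix();B=Q@d["R"].T;print("block at gauge",tog(o["position"]-B@d["r"]).round(1),"axes\n",(g.T@B).round(3))
print(o["q"].round(2),o["grip_width"])
E
python3 d.py -46 -17 80
```

```text
time: 4.2
position: [0.4783, -0.2401, 0.1128]
tool_rot: [0.942, 0.267, -0.197, 0.053]
ft_force: [-1.1, -0.2, -0.9]
grip_width: 0.0596
grip_force: 25.0
time: 4.62
position: [0.4745, -0.2414, 0.112]
tool_rot: [0.963, 0.269, -0.001, -0.005]
ft_force: [0.5, -0.3, -1.1]
grip_width: 0.0598
grip_force: 25.0
shift [ 114.7 -178.8   12.9] turn [ 25.6  39.3 -62.8]
block at gauge [ -79.7 -245.8   84.5] axes
 [[ 0.405  0.647 -0.646]
 [-0.914  0.284 -0.289]
 [-0.004  0.708  0.706]]
[-0.68  0.61  1.77  0.01  0.76  0.34] 0.059791450600877136
```

```bash
python3 -m crank '[10,-15,-10,0,0,-7,255, 20,-32,-20,0,0,-14,255, 32,-50,-25,0,0,-21,255, 44,-70,-25,0,0,-28,255, 57,-90,-25,0,0,-35,255]' 25
python3 -m crank '[0,0,0,0,0,-7,255, 0,0,0,0,0,-14,255, 0,0,0,0,0,-21,255, 0,0,0,0,0,-28,255, 0,0,0,0,0,-30.5,255]' 25
python3 d.py -46 -17 80
```

```text
time: 5.03
position: [0.4787, -0.1333, 0.1376]
tool_rot: [0.835, 0.551, -0.001, -0.004]
ft_force: [-0.2, -0.9, -0.4]
grip_width: 0.0597
grip_force: 25.0
time: 5.45
position: [0.4786, -0.1337, 0.1371]
tool_rot: [0.66, 0.751, 0.0, -0.004]
ft_force: [0.6, -0.2, -0.6]
grip_width: 0.0597
grip_force: 25.0
shift [103.5  14.8  36.9] turn [-0.1 44.6 -0.3]
block at gauge [ -60.3 -140.6  109.6] axes
 [[ 1.    -0.    -0.   ]
 [-0.     0.702 -0.713]
 [ 0.001  0.713  0.702]]
[-0.5   0.53  1.85  0.    0.77 -0.63] 0.05970392775078049
```

```bash
python3 -m crank '[20,3,0,0,7,0,255, 40,6,0,0,14,0,255, 60,9,0,0,21,0,255, 80,12,0,0,28,0,255, 100,15,10,0,35,0,255]' 25
python3 d.py -46 -17 80
```

```text
time: 5.87
position: [0.4828, -0.0329, 0.1295]
tool_rot: [0.631, 0.713, 0.202, -0.229]
ft_force: [0.3, 0.1, -1.2]
grip_width: 0.0594
grip_force: 25.0
shift [-13.1  -2.5  25.8] turn [ 0.4  9.4 -0.3]
block at gauge [-43.3 -25.  105.9] axes
 [[ 1.    -0.001 -0.009]
 [-0.008  0.164 -0.986]
 [ 0.003  0.987  0.164]]
[-0.58  0.68  1.78  0.5   1.17 -1.01] 0.05941606031157546
```

```bash
python3 -m crank '[-8,-1,13,0,5,0,255, -15,-2.5,26,0,9.6,0,255, -15,-2.5,26,0,9.6,0,255, -15,-2.5,26,0,9.6,0,255, -15,-2.5,26,0,9.6,0,255]' 25
python3 d.py -46 -17 45
python3 - <<'E'
from h import *
p,K,E=cam("wrist");q,K2,E2=cam("scene");t,K3,E3=cam("top")
def crop(p,K,E,s,f):
    u=proj([gpt([-20,-10,40])],K,E)[0].astype(int);print(u)
    x=min(max(0,u[0]-s),512-2*s);y=min(max(0,u[1]-s),384-2*s);print(x,y);return cv2.resize(p[y:y+2*s,x:x+2*s],(f,f),interpolation=cv2.INTER_CUBIC)
cv2.imwrite("pics/a.png",np.hstack([crop(p,K,E,140,400),crop(q,K2,E2,60,400)])[:,:,::-1])
E
```

```text
time: 6.28
position: [0.4782, -0.0306, 0.0988]
tool_rot: [0.613, 0.692, 0.251, -0.288]
ft_force: [0.4, -0.8, -0.0]
grip_width: 0.0598
grip_force: 25.0
shift [-22.1   2.   24.4] turn [ 0.2  0.  -0.4]
block at gauge [-47.8 -18.5  77.9] axes
 [[ 1.     0.002 -0.008]
 [-0.008  0.001 -1.   ]
 [-0.002  1.     0.001]]
[-0.63  0.79  1.76  0.57  1.24 -1.12] 0.05980273319927695
[292 244]
152 104
[226 241]
166 181
```

View pics/a.png

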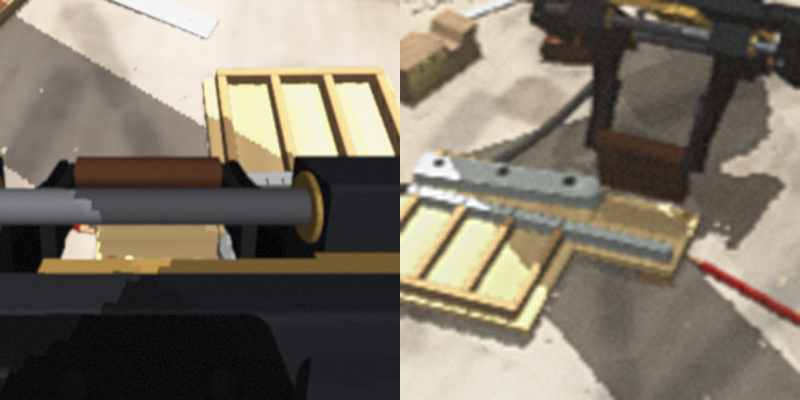

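The scene view shows the block upright in the gripper above the apron. I lower it until it touches.

```bash
python3 -m crank '[-7,1,8,0,0,0,255, -14,2,16,0,0,0,255, -20,2,22.5,0,0,0,255, -22,2,24.5,0,0,0,255, -22,2,24.5,0,0,0,255]' 25
python3 -m crank '[-0.7,0,0.7,0,0,0,255, -1.4,0,1.4,0,0,0,255, -2.1,0,2.1,0,0,0,255, -2.8,0,2.8,0,0,0,255, -2.8,0,2.8,0,0,0,255]' 25
python3 d.py -46 -17 41
```

```text
time: 6.85
position: [0.4793, -0.029, 0.0646]
tool_rot: [0.613, 0.691, 0.252, -0.288]
ft_force: [-0.0, -0.3, 0.1]
grip_width: 0.0594
grip_force: 25.0
time: 7.27
position: [0.4799, -0.0295, 0.0622]
tool_rot: [0.613, 0.692, 0.252, -0.288]
ft_force: [-0.1, -0.7, 3.3]
grip_width: 0.0596
grip_force: 25.0
shift [0.1 0.  0.7] turn [ 0.3 -0.  -0.4]
block at gauge [-45.9 -17.5  41.4] axes
 [[ 1.     0.001 -0.009]
 [-0.009 -0.001 -1.   ]
 [-0.001  1.    -0.001]]
[-0.62  0.86  1.76  0.59  1.19 -1.16] 0.05957064802796661
```

```bash
python3 -m crank '[1.4,0,1.4,0,0,0,255, 2.8,0,2.8,0,0,0,255, 4.2,0,4.2,0,0,0,255, 4.9,0,4.9,0,0,0,255, 4.9,0,4.9,0,0,0,255]' 25
python3 -m crank '[0.4,0,0.4,0,0,0,255, 0.7,0,0.7,0,0,0,255, 1.1,0,1.1,0,0,0,255, 1.4,0,1.4,0,0,0,255, 1.4,0,1.4,0,0,0,255]' 25
python3 d.py -46 -7 41
```

```text
time: 7.68
position: [0.4792, -0.0223, 0.0623]
tool_rot: [0.613, 0.692, 0.252, -0.287]
ft_force: [1.7, -1.5, 4.5]
grip_width: 0.0598
grip_force: 25.0
time: 8.1
position: [0.479, -0.0206, 0.0622]
tool_rot: [0.613, 0.692, 0.252, -0.287]
ft_force: [1.4, -1.8, 5.6]
grip_width: 0.0596
grip_force: 25.0
shift [ 0.9 -0.3  1.4] turn [ 0.4 -0.  -0.4]
block at gauge [-45.6  -8.6  41.4] axes
 [[ 1.    0.   -0.01]
 [-0.01 -0.   -1.  ]
 [-0.    1.   -0.  ]]
[-0.61  0.86  1.77  0.6   1.17 -1.16] 0.05964494276034784
```

```bash
for i in 1 2; do python3 -m crank '[0.4,0,0.4,0,0,0,255, 0.7,0,0.7,0,0,0,255, 1.1,0,1.1,0,0,0,255, 1.1,0,1.1,0,0,0,255, 1.1,0,1.1,0,0,0,255]' 25 | grep -E "pos|force|time"; done
python3 d.py -46 -7 41
```

```text
time: 8.52
position: [0.4789, -0.0192, 0.0623]
ft_force: [0.1, -2.6, 4.6]
grip_force: 25.0
time: 8.93
position: [0.4789, -0.0188, 0.0623]
ft_force: [-1.3, -7.2, 8.0]
grip_force: 25.0
shift [-0.4 -0.3  0.2] turn [ 0.4  0.1 -0.3]
block at gauge [-45.5  -6.9  41.4] axes
 [[ 1.    -0.001 -0.009]
 [-0.009  0.002 -1.   ]
 [ 0.001  1.     0.002]]
[-0.61  0.86  1.77  0.61  1.17 -1.16] 0.059385013897245834
```

The force shows contact with the fence. The block centre is at y=-6.9, so it is about 14 mm thick. I slide it along the fence into the slot with this grip, watching the force.

```bash
python3 -m crank '[0.2,6,-0.1,0,0,0,255, 0.3,14,0,0,0,0,255, 0.4,22,0.1,0,0,0,255, 0.5,30,0.2,0,0,0,255, 0.5,30,0.2,0,0,0,255]' 25 | grep -E "pos|force|time"
python3 d.py 60 -7 41
```

```text
time: 9.35
position: [0.506, -0.0145, 0.0623]
ft_force: [-6.9, -10.1, 10.3]
grip_force: 25.0
shift [-0.9 78.2 -0.9] turn [-0.1  0.1 -0.2]
block at gauge [-18.2  -6.   41.4] axes
 [[ 1.     0.004 -0.002]
 [-0.002  0.001 -1.   ]
 [-0.004  1.     0.001]]
[-0.57  0.87  1.71  0.61  1.21 -1.11] 0.060054006321707265
```

```bash
python3 -m crank '[0,6,-0.6,0,0,0,255, 0,14,-0.6,0,0,0,255, 0,22,-0.6,0,0,0,255, 0,30,-0.6,0,0,0,255, 0,30,-0.6,0,0,0,255]' 25 | grep -E "pos|force|time"
python3 d.py 60 -7 41
```

```text
time: 9.77
position: [0.5373, -0.0105, 0.0623]
ft_force: [-2.3, -5.0, 5.1]
grip_force: 25.0
shift [-0.9 46.6 -0.6] turn [ 0.2  0.1 -0.3]
block at gauge [13.4 -6.  41.4] axes
 [[ 1.     0.002 -0.006]
 [-0.006  0.001 -1.   ]
 [-0.002  1.     0.001]]
[-0.54  0.89  1.64  0.63  1.24 -1.06] 0.059527847163682666
```

Good. I continue towards x=60 and slow down near the end.

```bash
python3 -m crank '[0,8,0,0,0,0,255, 0,16,0,0,0,0,255, 0,24,0,0,0,0,255, 0,32,0,0,0,0,255, 0,32,0,0,0,0,255]' 25 | grep -E "pos|force|time"
python3 d.py 60 -7 41
python3 -m crank '[0,1.5,0,0,0,0,255, 0,3,0,0,0,0,255, 0,4.5,0,0,0,0,255, 0,6,0,0,0,0,255, 0,6,0,0,0,0,255]' 25 | grep -E "pos|force|time"
python3 d.py 60 -7 41
```

```text
time: 10.18
position: [0.5693, -0.0063, 0.0623]
ft_force: [-2.2, -4.1, 6.3]
grip_force: 25.0
shift [-1.1 14.4 -0.6] turn [ 0.2  0.  -0.3]
block at gauge [45.7 -5.8 41.4] axes
 [[ 1.     0.002 -0.007]
 [-0.007  0.    -1.   ]
 [-0.002  1.     0.   ]]
[-0.51  0.9   1.56  0.64  1.28 -1.01] 0.05972760026910897
time: 10.6
position: [0.573, -0.0057, 0.0623]
ft_force: [-5.3, -6.3, 5.7]
grip_force: 25.0
shift [-1.2 10.6 -0.7] turn [-0.  -0.  -0.4]
block at gauge [49.4 -5.6 41.4] axes
 [[ 1.     0.005 -0.005]
 [-0.005 -0.001 -1.   ]
 [-0.005  1.    -0.001]]
[-0.5   0.91  1.55  0.63  1.28 -1.  ] 0.0595968896611599
```

```bash
for i in 1 2 3; do python3 -m crank '[0,1,0,0,0,0,255, 0,2,0,0,0,0,255, 0,3,0,0,0,0,255, 0,3,0,0,0,0,255, 0,3,0,0,0,0,255]' 25 | grep -E "pos|ft_force|time"; done
python3 d.py 60 -7 41
```

```text
time: 11.02
position: [0.5759, -0.0053, 0.0623]
ft_force: [-6.0, -5.9, 7.0]
time: 11.43
position: [0.5789, -0.0049, 0.0623]
ft_force: [-5.6, -5.6, 6.4]
time: 11.85
position: [0.5819, -0.0045, 0.0623]
ft_force: [-5.5, -5.6, 7.4]
shift [-1.3  1.6 -0.7] turn [ 0.  -0.1 -0.4]
block at gauge [58.3 -5.6 41.4] axes
 [[ 1.     0.005 -0.005]
 [-0.005 -0.001 -1.   ]
 [-0.005  1.    -0.001]]
[-0.49  0.91  1.53  0.64  1.3  -0.99] 0.059825368840003224
```

```bash
for i in 1 2 3; do python3 -m crank '[0,0.7,0,0,0,0,255, 0,1.3,0,0,0,0,255, 0,2,0,0,0,0,255, 0,2,0,0,0,0,255, 0,2,0,0,0,0,255]' 25 | grep -E "pos|ft_force|time"; done
python3 d.py 60 -7 41
```

```text
time: 12.27
position: [0.5833, -0.0043, 0.0623]
ft_force: [-7.1, -6.3, 6.9]
time: 12.68
position: [0.5846, -0.0041, 0.0623]
ft_force: [-7.7, -6.1, 7.9]
time: 13.1
position: [0.5858, -0.0039, 0.0623]
ft_force: [-8.7, -7.7, 7.5]
shift [-1.5 -2.2 -0.8] turn [-0.3 -0.1 -0.4]
block at gauge [62.1 -5.4 41.5] axes
 [[ 1.     0.008 -0.001]
 [-0.001 -0.002 -1.   ]
 [-0.008  1.    -0.002]]
[-0.49  0.92  1.51  0.63  1.3  -0.98] 0.059382107287808274
```

```bash
for i in 1 2 3; do python3 -m crank '[0,0.7,0,0,0,0,255, 0,1.3,0,0,0,0,255, 0,2,0,0,0,0,255, 0,2,0,0,0,0,255, 0,2,0,0,0,0,255]' 25 | grep -E "pos|ft_force|time"; done
python3 d.py 60 -7 41
```

```text
time: 13.52
position: [0.5868, -0.0036, 0.0624]
ft_force: [-11.8, -8.5, 8.3]
time: 13.93
position: [0.5879, -0.0034, 0.0624]
ft_force: [-12.3, -10.1, 10.2]
time: 14.35
position: [0.5889, -0.0033, 0.0624]
ft_force: [-14.5, -11.8, 11.4]
shift [-1.6 -5.4 -0.8] turn [-0.7 -0.2 -0.4]
block at gauge [65.1 -5.2 41.6] axes
 [[ 1.     0.014  0.003]
 [ 0.003 -0.003 -1.   ]
 [-0.014  1.    -0.004]]
[-0.48  0.92  1.5   0.63  1.31 -0.97] 0.05995962554830622
```

Run:
```python
from h import *
q,K2,E2=cam("scene");t,K3,E3=cam("top")
a=cv2.resize(q[190:290,140:260],(600,500),interpolation=cv2.INTER_CUBIC)
cv2.imwrite("pics/b.png",a[:,:,::-1])
```

```text
(no output)
```

View pics/b.png

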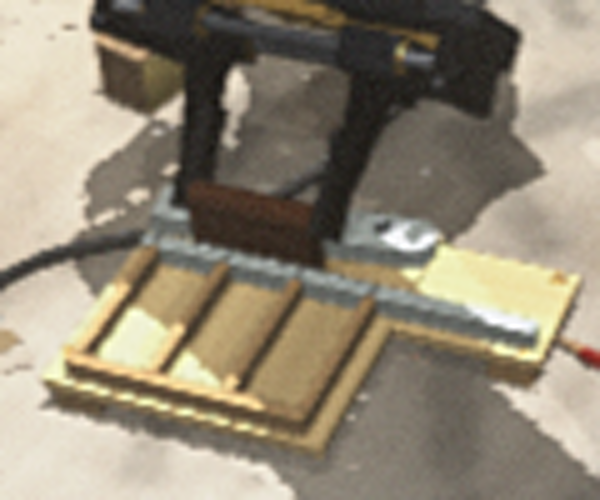

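The leading end (about col 190) lies between the fence marks of the narrow bay (cols ~150 and 220), which fits t=14. The block is wedged, so I release it, retract, and turn the tool vertical for a grip across the thickness.

```bash
python3 -m crank '[0,-5,0,0,0,0,0, 0,-5,0,0,0,0,0, 0,-5,0,0,0,0,0, 0,-5,0,0,0,0,0, 0,-5,0,0,0,0,0]' 25
python3 -m crank '[0,0,-20,0,0,0,0, 0,0,-40,0,0,0,0, 0,0,-65,0,-3,0,0, 0,0,-90,0,-10,0,0, 0,0,-90,0,-17,0,0]'
python3 - <<'E'
from h import *
delta(gpt([62,-7,110]),down(YAW-90))
E
```

```text
time: 14.87
position: [0.5919, -0.0032, 0.0616]
tool_rot: [0.613, 0.692, 0.252, -0.287]
ft_force: [-0.1, -0.1, -0.1]
grip_width: 0.0834
grip_force: 0.0
time: 15.28
position: [0.6035, -0.0722, 0.128]
tool_rot: [0.645, 0.726, 0.158, -0.175]
ft_force: [0.2, 0.3, 0.5]
grip_width: 0.0873
grip_force: 0.0
shift [ 68.5 -10.2  55.6] turn [-21.1 -21.7  87.7]
```

```bash
python3 -m crank '[0,0,0,0,-7,0,0, 0,0,0,0,-14,0,0, 0,0,0,0,-21,0,0, 0,0,0,0,-27.5,0,0, 0,0,0,0,-27.5,0,0]'
python3 -m crank '[0,0,0,0,0,7,0, 0,0,0,0,0,14,0, 0,0,0,0,0,21,0, 0,0,0,0,0,28,0, 0,0,0,0,0,35,0]' >/dev/null
python3 -m crank '[0,0,0,0,0,7,0, 0,0,0,0,0,14,0, 0,0,0,0,0,21,0, 0,0,0,0,0,28,0, 0,0,0,0,0,35,0]' >/dev/null
python3 - <<'E'
from h import *
delta(gpt([62,-7,130]),down(YAW-90));print(robot.get_obs()["q"])
E
```

```text
time: 15.7
position: [0.5987, -0.0622, 0.1263]
tool_rot: [0.66, 0.751, 0.001, -0.004]
ft_force: [-0.7, 0.7, 0.1]
grip_width: 0.0871
grip_force: 0.0
shift [ 21.  -78.4  -4.1] turn [-0.7  0.1 19.4]
[-0.30016094  0.65912466  1.58538132  0.01029024  0.90545819  0.79961186]
```

```bash
python3 -m crank '[5,-20,0,0,0,7,0, 10,-40,-1,0,0,14,0, 16,-60,-2,-0.7,0,19.4,0, 21,-78,-4,-0.7,0,19.4,0, 21,-78,-4,-0.7,0,19.4,0]'
python3 - <<'E'
from h import *
p,K,E=cam("wrist");cv2.imwrite("pics/w5.png",p[:,:,::-1])
delta(gpt([62,-7,130]),down(YAW-90))
for q in ([92,-7,62],[32,-7,62],[62,0,32]): print(q,proj([gpt(q)],K,E))
E
```

```text
time: 16.95
position: [0.5816, 0.0152, 0.1299]
tool_rot: [0.998, 0.067, -0.002, 0.0]
ft_force: [-0.4, -0.3, 0.3]
grip_width: 0.0869
grip_force: 0.0
shift [ 0.7  1.2 -0.1] turn [0.1 0.2 0.5]
[92, -7, 62] [[261.87495037 169.65781062]]
[32, -7, 62] [[260.78314563 242.71418986]]
[62, 0, 32] [[252.78636241 197.29338253]]
```

View pics/w5.png

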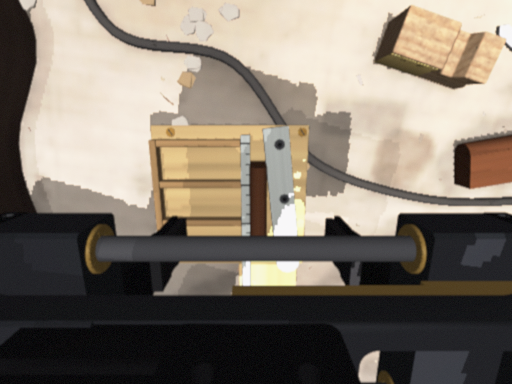

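Wrist view: the block is at cols 251–267, the fence face at col 250, and the leading end at row ~160. That falls between the dividers at rows 142 and 184, so it is the narrow bay. I go down and grip across the thickness.

```bash
python3 -m crank '[0.5,0,20,0,0,0,0, 1,0,40,0,0,0,0, 1.5,0,56,0,0,0.4,0, 1.5,0.2,66,0,0,0.4,0, 1.5,0.2,66,0,0,0.4,0]' 15
python3 -m crank '[0,0,0,0,0,0,255, 0,0,0,0,0,0,255, 0,0,0,0,0,0,255, 0,0,0,0,0,0,255, 0,0,0,0,0,0,255]' 15
python3 -m crank '[0,0,0,0,0,0,255, 0,0,0,0,0,0,255, 0,0,0,0,0,0,255, 0,0,0,0,0,0,255, 0,0,0,0,0,0,255]' 15
python3 -m crank '[0,0,0,0,0,0,255, 0,0,0,0,0,0,255, 0,0,0,0,0,0,255, 0,0,0,0,0,0,255, 0,0,0,0,0,0,255]' 15
```

```text
time: 17.42
position: [0.5832, 0.0111, 0.0618]
tool_rot: [0.998, 0.062, -0.003, 0.001]
ft_force: [-0.6, 0.1, -0.1]
grip_width: 0.0868
grip_force: 0.0
time: 17.83
position: [0.5847, 0.0122, 0.065]
tool_rot: [0.998, 0.063, 0.0, 0.002]
ft_force: [0.9, -0.7, -1.6]
grip_width: 0.0614
grip_force: 0.0
time: 18.25
position: [0.5842, 0.0122, 0.0642]
tool_rot: [0.998, 0.063, -0.001, 0.002]
ft_force: [0.1, -1.0, 0.6]
grip_width: 0.0285
grip_force: 0.0
time: 18.67
position: [0.584, 0.0128, 0.0641]
tool_rot: [0.998, 0.063, -0.001, 0.002]
ft_force: [-0.7, 3.6, 0.3]
grip_width: 0.0142
grip_force: 14.8
```

Grip width 14.2 mm confirms t=14, which means the narrow bay. I lift.

```bash
python3 -m crank '[0,0,0,0,0,0,255, 0,0,0,0,0,0,255, 0,0,-4,0,0,0,255, 0,0,-8,0,0,0,255, 0,0,-12,0,0,0,255]' 45
python3 -m crank '[0,0,-15,0,0,0,255, 0,0,-30,0,0,0,255, 0,0,-45,0,0,0,255, 0,0,-60,0,0,0,255, 0,0,-60,0,0,0,255]' 45
python3 - <<'E'
from h import *
q,K2,E2=cam("scene");w,K,E=cam("wrist")
o=robot.get_obs();print(tog(o["position"]))
a=cv2.resize(q[170:290,130:270],(700,600),interpolation=cv2.INTER_CUBIC)
cv2.imwrite("pics/c.png",a[:,:,::-1]);cv2.imwrite("pics/w6.png",w[:,:,::-1])
delta(gpt([90,44,130]),down(YAW))
E
```

```text
time: 19.08
position: [0.5833, 0.0125, 0.076]
tool_rot: [0.998, 0.063, -0.002, 0.002]
ft_force: [-1.1, 2.3, -1.1]
grip_width: 0.014
grip_force: 44.6
time: 19.5
position: [0.587, 0.011, 0.1398]
tool_rot: [0.998, 0.063, 0.003, 0.004]
ft_force: [0.4, 0.3, -0.7]
grip_width: 0.0138
grip_force: 44.6
[ 63.54302887  -8.01849593 137.08372703]
shift [ 26.4 -52.1   6.8] turn [  0.3   0.2 -90. ]
```

View pics/w6.png

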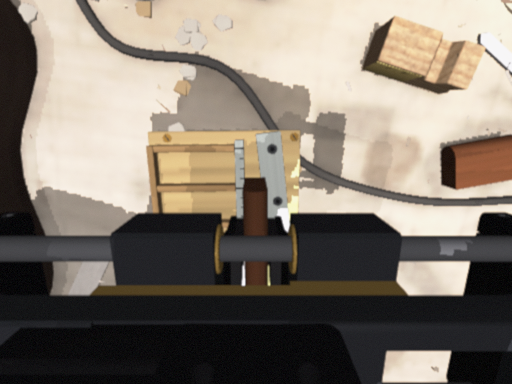

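The block is held at cols 244–268 with its leading end at row ~179. The narrow bay's outer wall is at row ~145, the divider at row ~187, and the end wall at col ~155. I cast these to refine the placing.

Run:
```python
from h import *
w,K,E=cam("wrist");o=robot.get_obs();Q=R.from_quat(o["tool_rot"])
t=o["position"]
e=ray([[256,179],[244,186],[268,186]],K,E,t[2]-.002);print("lead end tool",(Q.inv().apply(e-t)*1e3).round(1))
g=cv2.cvtColor(w,cv2.COLOR_RGB2GRAY)
print("col profile @200",g[130:205,200].tolist())
print("row profile @168",g[168,145:255].tolist())
for n,u in dict(outer=(200,145),div=(200,187),endwall=(155,168),fenceR=(245,150),fenceL=(236,150)).items(): print(n,tog(ray([u],K,E,.032)[0]).round(1))
```

```text
lead end tool [[38.  -0.9  1.9]
 [34.3 -7.2  1.9]
 [34.3  5.5  2. ]]
col profile @200 [172, 189, 194, 195, 195, 194, 194, 195, 195, 197, 199, 197, 170, 128, 126, 139, 135, 131, 128, 122, 125, 148, 168, 170, 174, 174, 178, 177, 179, 179, 178, 180, 179, 179, 178, 172, 168, 159, 156, 159, 158, 160, 163, 165, 172, 174, 176, 178, 178, 179, 176, 149, 104, 84, 110, 131, 135, 131, 126, 122, 129, 154, 171, 179, 179, 178, 178, 176, 174, 172, 170, 168, 167, 168, 169]
row profile @168 [232, 231, 226, 187, 157, 148, 146, 147, 142, 114, 69, 48, 56, 93, 150, 177, 192, 198, 194, 195, 196, 197, 196, 197, 196, 195, 196, 195, 194, 195, 195, 197, 195, 191, 187, 185, 180, 181, 181, 181, 181, 181, 183, 178, 164, 156, 156, 157, 157, 157, 157, 156, 157, 157, 159, 156, 158, 156, 157, 157, 156, 159, 158, 158, 158, 158, 158, 157, 158, 160, 159, 159, 158, 160, 159, 159, 159, 159, 159, 159, 159, 158, 158, 160, 159, 158, 160, 161, 159, 151, 141, 161, 170, 169, 165, 156, 146, 145, 139, 121, 139, 159, 162, 160, 162, 161, 160, 161, 161, 160]
outer [111.   41.5  32. ]
div [73.3 43.4 32. ]
endwall [90.8 82.6 32. ]
fenceR [106.6   2.1  32. ]
fenceL [106.6  10.   32. ]
```

The corrected geometry puts the block's centre at the TCP to within about 2 mm. I rotate and move over the narrow bay.

```bash
python3 -m crank '[5,-10,0,0,0,-7,255, 10,-20,0,0,0,-14,255, 15,-30,0,0,0,-21,255, 20,-40,0,0,0,-28,255, 26,-52,0,0,0,-35,255]' 45 >/dev/null
python3 -m crank '[0,0,0,0,0,-7,255, 0,0,0,0,0,-14,255, 0,0,0,0,0,-21,255, 0,0,0,0,0,-28,255, 0,0,0,0,0,-35,255]' 45 >/dev/null
python3 -m crank '[0,0,0,0,0,-7,255, 0,0,0,0,0,-14,255, 0,0,0,0,0,-20,255, 0,0,0,0,0,-20,255, 0,0,0,0,0,-20,255]' 45
python3 - <<'E'
from h import *
delta(gpt([91,44.5,85]),down(YAW))
w,K,E=cam("wrist");q,K2,E2=cam("scene")
a=cv2.resize(w[60:340,110:400],(415,400));b=cv2.resize(q[160:290,120:250],(400,400),interpolation=cv2.INTER_CUBIC)
cv2.imwrite("pics/d.png",np.hstack([a[:,:400],b])[:,:,::-1])
E
```

```text
time: 20.9
position: [0.603, 0.0671, 0.1348]
tool_rot: [0.662, 0.749, -0.003, 0.0]
ft_force: [0.7, 0.2, -0.0]
grip_width: 0.0136
grip_force: 44.6
shift [-0.1  2.9 49.8] turn [-0.2  0.2 -0.2]
```

View pics/d.png

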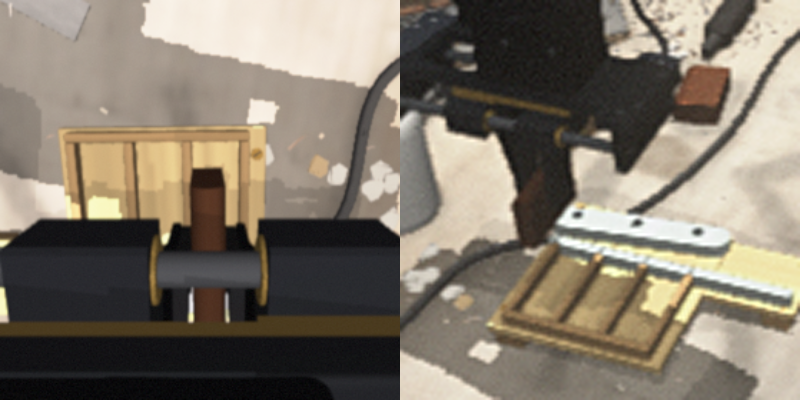

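In the wrist crop the bay's dividers are at cols 187 and 243 and the block is at 207, so it needs about +4 mm along gauge x. I descend to just above the dividers and check.

```bash
python3 -m crank '[0,1,15,0,0,0,255, 0,2,30,0,0,0,255, 0,3,42,0,0,0,255, 0,4,50,0,0,0,255, 0,4,50,0,0,0,255]' 45
python3 - <<'E'
from h import *
delta(gpt([91,44.5,66]),down(YAW))
w,K,E=cam("wrist");q,K2,E2=cam("scene")
a=cv2.resize(w[60:260,150:350],(400,400));b=cv2.resize(q[180:290,120:230],(400,400),interpolation=cv2.INTER_CUBIC)
cv2.imwrite("pics/e.png",np.hstack([a,b])[:,:,::-1])
E
```

```text
time: 21.42
position: [0.6063, 0.0676, 0.0838]
tool_rot: [0.662, 0.75, -0.003, -0.0]
ft_force: [-0.3, -0.4, 0.9]
grip_width: 0.0137
grip_force: 44.6
shift [-0.3 -0.6 17.8] turn [-0.3  0.2 -0. ]
```

View pics/e.png

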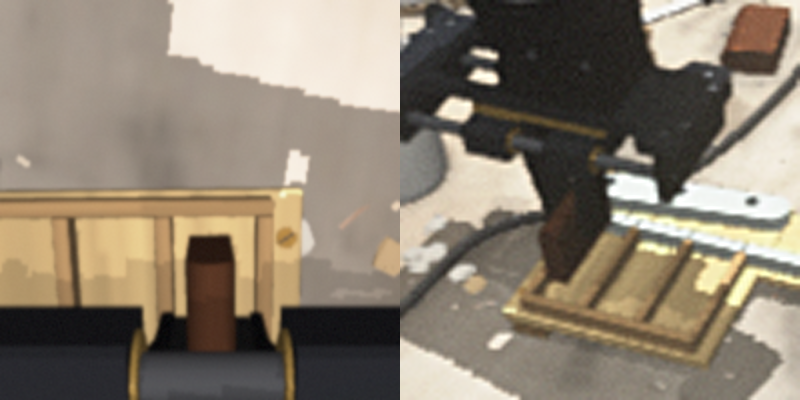

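The block sits inside the narrow bay's outline (187–233 between walls at 174–257), with the end gap at rows 217–237. I lower it to contact.

```bash
python3 -m crank '[1,1,5,0,0,0,255, 1,1,10,0,0,0,255, 1,1,14,0,0,0,255, 1,1,17,0,0,0,255, 1,1,17,0,0,0,255]' 45
python3 -m crank '[0,0,0.6,0,0,0,255, 0,0,1.2,0,0,0,255, 0,0,1.8,0,0,0,255, 0,0,1.8,0,0,0,255, 0,0,1.8,0,0,0,255]' 45
```

```text
time: 21.93
position: [0.6078, 0.0687, 0.0682]
tool_rot: [0.661, 0.75, -0.002, 0.001]
ft_force: [0.8, -0.2, -0.1]
grip_width: 0.0142
grip_force: 44.6
time: 22.35
position: [0.6084, 0.0687, 0.0672]
tool_rot: [0.661, 0.75, -0.002, 0.001]
ft_force: [-0.3, -0.6, 0.3]
grip_width: 0.0134
grip_force: 44.6
```

```bash
for i in 1 2; do python3 -m crank '[0,0,0.5,0,0,0,255, 0,0,1,0,0,0,255, 0,0,1.5,0,0,0,255, 0,0,1.5,0,0,0,255, 0,0,1.5,0,0,0,255]' 45 | grep -E "pos|ft_"; done
```

```text
position: [0.6083, 0.0687, 0.0655]
ft_force: [-0.6, 0.2, -2.1]
position: [0.6083, 0.0686, 0.0642]
ft_force: [0.0, 0.0, -0.2]
```

```bash
python3 -m crank '[0,0,0.3,0,0,0,255, 0,0,0.6,0,0,0,255, 0,0,0.8,0,0,0,255, 0,0,0.8,0,0,0,255, 0,0,0.8,0,0,0,255]' 45 | grep -E "pos|ft_"
```

```text
position: [0.6083, 0.0686, 0.0641]
ft_force: [-2.4, -1.2, 5.6]
```

```bash
python3 -m crank '[0,0,-0.4,0,0,0,150, 0,0,-0.4,0,0,0,150, 0,0,-0.4,0,0,0,150, 0,0,-0.4,0,0,0,150, 0,0,-0.4,0,0,0,150]' 10|grep -E "grip"
python3 -m crank '[0,0,0,0,0,0,100, 0,0,0,0,0,0,100, 0,0,-10,0,0,0,100, 0,0,-25,0,0,0,100, 0,0,-40,0,0,0,100]'
python3 -m crank '[-30,0,-25,0,0,0,100, -60,0,-50,0,0,0,100, -90,0,-60,0,0,0,100, -120,0,-60,0,0,0,100, -120,0,-60,0,0,0,100]'
python3 - <<'E'
from h import *
w,K,E=cam("wrist");q,K2,E2=cam("scene");t,_,_=cam("top")
a=cv2.resize(w[0:200,150:350],(400,400));b=cv2.resize(q[180:290,120:230],(400,400),interpolation=cv2.INTER_CUBIC)
cv2.imwrite("pics/f.png",np.hstack([a,b])[:,:,::-1])
E
```

```text
grip_width: 0.034
grip_force: 0.0
time: 24.43
position: [0.608, 0.0689, 0.1043]
tool_rot: [0.661, 0.75, -0.002, 0.001]
ft_force: [1.1, 0.6, 0.4]
grip_width: 0.0519
grip_force: 0.0
time: 24.85
position: [0.6259, -0.0558, 0.1668]
tool_rot: [0.663, 0.749, -0.002, 0.005]
ft_force: [0.2, 0.2, 0.0]
grip_width: 0.0523
grip_force: 0.0
```

View pics/f.png

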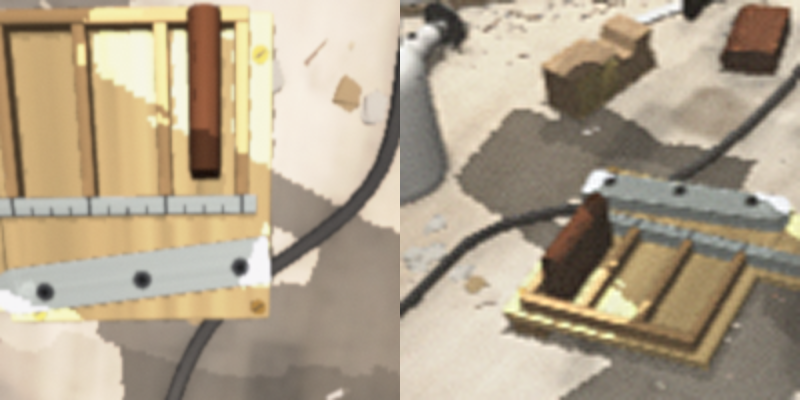

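The block stands upright with its round edge up in the narrow bay (cols 190–220 between the dividers). The arm is clear of everything.

```bash
python3 -c "
from rig import robot
print(robot.hand_in())"
```

```text
the job is handed in; nothing more can be done
None
```

The nearest block wedged in the slot with its leading end beside the narrow bay (it gripped at 14 mm thick). It now stands round edge up in that bay, the arm never touched the other two blocks, and I handed the job in at about 25 s; no verdict came back.

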